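# Fetch the yellow spatula from the back of the crowded hook

### The arm

A 7-joint arm with a two-finger parallel gripper is mounted at the origin on the work surface. World frame = base frame: x ahead of the robot, y to its left, z up, the work surface at z = 0. Lengths are in m, angles in rad, forces in N, time in s.
With the tool pointing down it reaches from about 0.425 to 0.875 m from the base axis. Payload 4.7 kg.
Tool frame: the origin (TCP) lies on the centre line of the jaws, within the pads' length; the fingertips stand 25 mm ahead of it and the grasp point (between the pads) lies 6 mm ahead of it (bot.tips_ahead is the distance from the TCP to the fingertips, in m); z points along the fingers, y is the line along which they close (so a half turn about z gives the same grasp; the last joint's range is limited). The gripper opens to 85 mm and grips with 20 to 120 N. Pads are 22 mm wide; open, the fingers measure 114 mm over their backs; the gripper's body (76 mm by 85 mm) begins 54 mm behind the grasp point. The pads swing forward as they close: fully open they stand 13 mm farther back than shut.
Start: joints at [1.337, 0.321, -0.07, 1.45, 0.023, 1.371, -0.057], TCP at [0.159, -0.63, 0.256] pointing down, gripper open.
Joint ranges: [-2.86, 2.86], [-0.3, 2.09], [-1.38, 1.24], [0.06, 2.45], [-1.56, 4.7], [0.09, 2.05], [-2.69, 2.69]. Speed limits (rad/s): [2.57, 2.57, 3.14, 3.14, 3.14, 3.14, 3.14].

### API

Orientations are given as [roll, pitch, yaw] about the fixed x, y, z axes, in that order (R = Rz(yaw) Ry(pitch) Rx(roll)).
In Python, from rig import bot, viewer gives the robot as it stands.
- The arm moves only by the tool servo_tool, never from a script. Its argument "steps" is a list of rows, each an object of numbers: "ax", "ay", "az": the turn, a rotation vector about the tool's x, y, z in degrees; "x", "y", "z": the shift along the tool's x, y, z in mm; "fingers": the opening, from 0 (shut) to 1 (fully open). In form: [{"ax": .., "ay": .., "az": .., "x": .., "y": .., "z": .., "fingers": ..}, ...]. A call has 1 to 20 rows; each row shifts and turns the commanded pose from where the row before left it, along the tool's axes as they then stand; what a row does not reach is not made up. A row lasts 1/12 s, in which the tool goes at most 41.7 mm and 7.16 degrees, less where a joint would pass 70% of its speed; a pose out of reach is approached as far as the arm can. A call with a gripper value outside its range is refused whole. The fingers move at their own pace and stop on an object; "squeeze" is the grip in N (left out, the last holds). Time passes only in rows, so rows that do not move let the fingers close. It gives the time, the measured TCP pose, the force, the opening and the grip force at its end, in the units of the state.
- bot.state(): the state, without advancing time (a new reading comes with each control period).
- viewer.capture(name): name is "side" or "top" or "wrist"; returns a dict with "frame" (480x640x3 uint8, red, green, blue), "range_z" (480x640 float32, m along the optical axis (not along the pixel's ray), 0 where there is no reading), "fx", "fy", "cx", "cy" (pixels), "R" (3x3) and "t" (3): a world point X has camera coordinates R X + t; the wrist camera has in their place "mount" (4x4, takes a point from camera to tool coordinates, whose origin is the TCP and whose axes are the flange's). Camera axes: x right, y down, z forward; pixel columns grow to the right and rows downward; lengths in m; the calibration is good to about 2 mm. A picture is of the moment at which its call begins: read the wrist's pose just before it.
- bot.job_done(): hands the job in; it is judged then, once.
The state is a dict: "time": time; "joint_positions": joint angles; "qd": joint speeds; "effort": joint torques, N m; "position": TCP position; "tcp_rot": TCP orientation; "wrist_force": force on the tool from outside, world axes, zero at the start; "torque": the same for the moment, N m; "opening": opening from 0.0 (shut) to 1.0 (fully open); "finger_force": force on a finger pad.
Only numpy, scipy, OpenCV 4.12 (cv2) and the standard library are available. Lean on these libraries where they do the work, as an engineer would, in place of code of your own. Each camera call takes 0.05 s, during which the arm holds its last target. There are 200 camera calls.

### The job

The yellow spatula hangs at the back of the crowded hook and is wanted for mixing: hang the green and the violet spatula from in front of it on the spare hook, then take the yellow one and stand it blade down in the yellow tub, holding it until the blade is down in the tub and then letting it lean there. Do not drop a spatula or lay one on the table, do not tip the tub over, and leave the blue tub and the jars where they are.

Things in the scene. Friction and masses are not known exactly. Their poses are not given: they have to be found in the camera images.
- crowded_hook: hook carrying all three spatulas at the start, one behind another 45 mm apart: yellow rearmost, 62 mm from the batten, green and violet in front of it in either order. It is the left or the right hook of the rack; same shape as the spare hook and parallel to it, 160 mm away. Origin: on the rod's axis at the batten's front face
- spare_hook: the empty hook: a straight level steel rod 8 mm thick along its -x (towards the robot), ending 185 mm from the origin in an upturned tip whose top is 16 mm above the rod's axis. Origin: on the rod's axis at the batten's front face, 245 mm above the table. A hanging spatula's origin lies 4 mm above the axis. Fixed
- green_spatula: green-handled paint spatula, 0.08 to 0.17 kg, 200 mm long. Handle end 42 mm wide (y), 12 mm thick (x), 62 mm tall, with a hanging slot through it along x, 26 wide, 42 tall. z is up while it hangs. Origin: middle of the slot's upper inner edge, 10 mm below the top. Can be taken from above across the 42 mm width, the hook passing between the fingers
- violet_spatula: violet-handled spatula, same shape, mass range and origin as the green one
- yellow_spatula: yellow-handled spatula, same shape, mass range and origin as the green one. Below the handle end: a grip 22 mm wide to 97 mm below the origin, then a steel blade 52 mm wide (y) and 3 mm thick (x) from 120 to 190 mm below the origin. Blade-heavy: centre of mass about 120 mm below the origin
- yellow_spatula_edge (a point): middle of the yellow spatula's lower blade edge, 190 mm below its origin
- yellow_tub: open yellow hexagonal plastic mixing tub, 140 mm across the flats outside, walls 4 mm, floor 4 mm thick, 90 mm high, 0.24 to 0.42 kg, empty, loose on the table to one side of the rack. Origin: centre of its underside. Its flat walls face 30, 90, 150 ... degrees from its x
- blue_tub: blue tub of the same shape and size on the other side; bystander. Origin: centre of its underside
- rack: wooden bench rack, fixed: a batten 470 mm long (y), 42 mm high, its centre line 245 mm above the table, on two posts with feet 170 mm long (x). Origin: on the table below the middle of the batten's front face; x points away from the robot's side
- orange_jar: closed orange paint jar with a white cap, 52 mm across, 64 mm high; bystander. Origin: centre of its underside
- green_jar: closed green paint jar with a white cap, 52 mm across, 64 mm high; bystander. Origin: centre of its underside
- pink_jar: closed pink paint jar with a white cap, 52 mm across, 64 mm high; bystander. Origin: centre of its underside
- brown_jar: closed brown paint jar with a white cap, 52 mm across, 64 mm high; bystander. Origin: centre of its underside
Things that resemble listed ones, but are neither listed nor needed, are in the scene too. Leave any red look-alike of the yellow_spatula alone.

How it is judged:
On the way, in this order (a step that is already met when the one before it is completed fails the run):
1. the green and the violet spatula both hang at rest on the spare hook, let go, while the yellow one is still on its own hook (x of green_spatula in the frame of spare_hook between -0.185 and -0.008 m and y of green_spatula in the frame of spare_hook between -0.02 and 0.02 m and z of green_spatula in the frame of spare_hook between -0.006 and 0.014 m and angle between each of green_spatula, violet_spatula's own z axis and vertical below 0.3 rad and contact force between each of green_spatula, violet_spatula and spare_hook above 0.1 N and linear speed of each of green_spatula, violet_spatula below 0.05 m/s and contact force between each of green_spatula, violet_spatula and the fingers below 0.1 N and x of violet_spatula in the frame of spare_hook between -0.185 and -0.008 m and y of violet_spatula in the frame of spare_hook between -0.02 and 0.02 m and z of violet_spatula in the frame of spare_hook between -0.006 and 0.014 m and distance between yellow_spatula and crowded_hook below 0.19 m), for 0.2 s.
2. the yellow spatula, still held, has its blade edge down in the yellow tub, within 40 mm of the tub's underside (horizontal distance between yellow_spatula_edge and yellow_tub below 0.078 m and z of yellow_spatula_edge in the frame of yellow_tub between -0.003 and 0.04 m and angle between yellow_spatula's own z axis and vertical below 1.2 rad and angle between yellow_tub's own z axis and vertical below 0.1 rad and contact force between yellow_spatula and the fingers above 0.5 N), for 0.1 s.
At the end, for the whole second after the job is handed in: green and violet hang let go and at rest on the spare rod, upright within 0.3 rad; yellow stands or leans at rest in the yellow tub, let go, handle up (tilt below 1.2 rad), blade edge inside the tub within 40 mm of its underside; the tub is upright within 0.1 rad (x of green_spatula in the frame of spare_hook between -0.185 and -0.008 m and y of green_spatula in the frame of spare_hook between -0.02 and 0.02 m and z of green_spatula in the frame of spare_hook between -0.006 and 0.014 m and angle between each of green_spatula, violet_spatula's own z axis and vertical below 0.3 rad and contact force between each of green_spatula, violet_spatula and spare_hook above 0.1 N and linear speed of each of green_spatula, violet_spatula, yellow_spatula, yellow_tub below 0.05 m/s and contact force between each of green_spatula, violet_spatula, yellow_spatula and the fingers below 0.1 N and x of violet_spatula in the frame of spare_hook between -0.185 and -0.008 m and y of violet_spatula in the frame of spare_hook between -0.02 and 0.02 m and z of violet_spatula in the frame of spare_hook between -0.006 and 0.014 m and horizontal distance between yellow_spatula_edge and yellow_tub below 0.078 m and z of yellow_spatula_edge in the frame of yellow_tub between -0.003 and 0.04 m and angle between yellow_spatula's own z axis and vertical below 1.2 rad and angle between yellow_tub's own z axis and vertical below 0.1 rad); the robot touches nothing.
It fails at once if the green or the violet spatula is dropped or laid down (its origin drops below 0.16 m) (height (world z) of any of green_spatula, violet_spatula below 0.16 m).
It fails at once if the yellow spatula is dropped or laid on the table (origin below 0.06 m) (height (world z) of yellow_spatula below 0.06 m).
It fails at once if the yellow tub tips (more than 0.4 rad) (angle between yellow_tub's own z axis and vertical above 0.4 rad).
It fails at once if the blue tub or a jar is moved more than 30 mm (distance of any of blue_tub, orange_jar, green_jar, pink_jar, brown_jar from where it was at the start of the episode above 0.03 m).
It also fails if it takes over 67 s, if anything falls off the work surface, if the arm or the gripper's body presses on something with over 40 N, if the wrist force passes 120 N, or if a joint passes its speed limit or range.

## Working session

There is one attempt and no reset: what is moved stays moved. The work goes in short steps, Python scripts to look and compute and a tool call to move; the robot and the scene stay as the last step left them, time stands still between calls to the robot, and variables do not carry over. Pictures are saved under pics/ and viewed, at most 10 in all, crops included, and the job is handed in when it is done.

Besides the shell and the picture viewer there is one more tool, called after "Request:" by a JSON object that holds its "method" and its "body", one argument or row to a line. servo_tool: Moves the arm, as the interface text tells. Its arguments: {"type":"object","properties":{"steps":{"type":"array"},"squeeze":{"type":"number"}},"required":["steps"]}

```bash
mkdir -p pics; ls; python3 - <<'E'
from rig import bot,viewer
import cv2,numpy as np,pickle
s=bot.state();print({k:np.round(v,3) for k,v in s.items()})
for n in("side","top"):
    c=viewer.capture(n);pickle.dump(c,open(f"pics/{n}0.pkl","wb"))
    cv2.imwrite(f"pics/{n}0.png",c["frame"][:,:,::-1]);print(n,c["fx"],c["cx"],np.round(c["R"],3).tolist(),np.round(-c["R"].T@c["t"],3))
print(bot.tips_ahead)
E
```

```text
pics
{'time': np.float64(0.0), 'joint_positions': array([ 1.337,  0.322, -0.07 ,  1.452,  0.023,  1.371, -0.057]), 'qd': array([ 0.   ,  0.   ,  0.001, -0.   , -0.001, -0.001, -0.   ]), 'effort': array([-0.0000e+00, -4.9358e+01, -3.8200e-01, -3.1433e+01,  1.3000e-02,
        1.1000e-02,  0.0000e+00]), 'position': array([ 0.159, -0.63 ,  0.255]), 'tcp_rot': array([-3.14 ,  0.   ,  0.248]), 'wrist_force': array([ 0.495, -0.015, -0.314]), 'torque': array([ 0.002, -0.005,  0.017]), 'finger_force': np.float64(0.0), 'opening': np.float64(1.002)}
side 473.6023255590804 321.77031054018846 [[0.941, -0.339, -0.011], [-0.261, -0.701, -0.663], [0.217, 0.627, -0.748]] [ 0.355 -0.643  0.93 ]
top 577.4301566793938 313.14145992868134 [[0.029, -0.999, 0.014], [-0.995, -0.03, -0.093], [0.093, -0.011, -0.996]] [0.44  0.012 1.368]
0.025
```

View pics/side0.png

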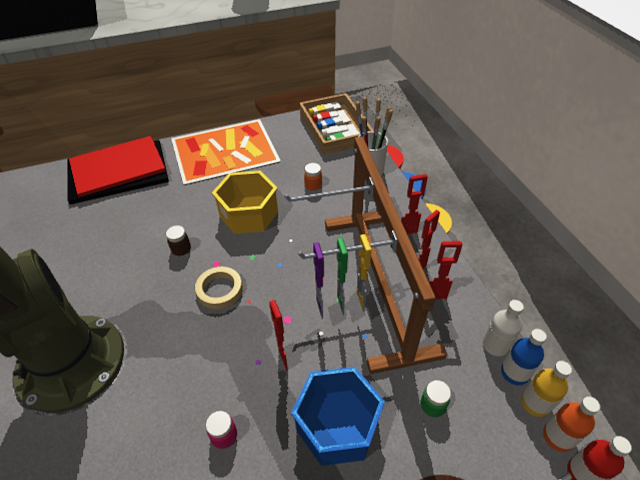

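View pics/top0.png

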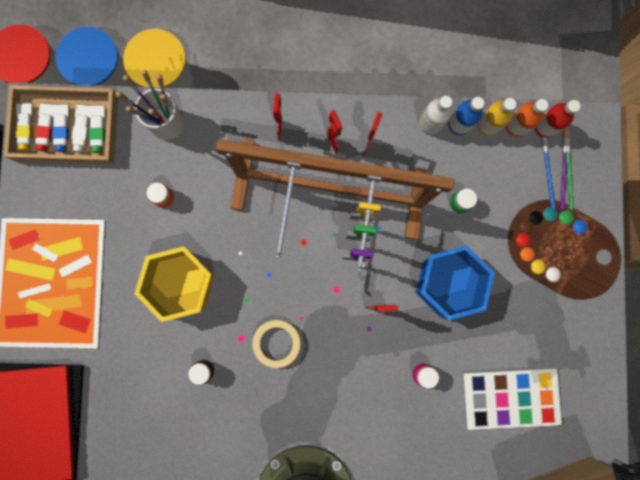

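Crowded hook is the right one: top view shows yellow (368,208), green (365,230), violet (361,254). The spare hook is the left one, tip near (279,254). The yellow tub is at (173,284) and the blue tub at (456,283). A red look-alike stands near (385,308), and three more are behind the rack.

```bash
cat > h.py <<'E'
import numpy as np,cv2,pickle
def cloud(c,m):
    v,u=np.nonzero(m&(c["range_z"]>0));z=c["range_z"][v,u]
    P=np.c_[(u-c["cx"])/c["fx"]*z,(v-c["cy"])/c["fy"]*z,z]
    return (P-c["t"])@c["R"],u,v
def ray(c,u,v):
    d=c["R"].T@np.array([(u-c["cx"])/c["fx"],(v-c["cy"])/c["fy"],1]);return -c["R"].T@c["t"],d/np.linalg.norm(d)
def tri(c1,p1,c2,p2):
    o1,d1=ray(c1,*p1);o2,d2=ray(c2,*p2)
    s=np.linalg.lstsq(np.c_[d1,-d2],o2-o1,rcond=None)[0]
    a,b=o1+s[0]*d1,o2+s[1]*d2;return (a+b)/2,np.linalg.norm(a-b)
def onz(c,u,v,z):
    o,d=ray(c,u,v);return o+d*(z-o[2])/d[2]
def hue(c,lo,hi,s=110,v=50):
    h=cv2.cvtColor(c["frame"],cv2.COLOR_RGB2HSV);return (h[...,0]>=lo)&(h[...,0]<=hi)&(h[...,1]>s)&(h[...,2]>v)
E
python3 - <<'E'
from h import *
S,T=[pickle.load(open(f"pics/{n}0.pkl","rb")) for n in("side","top")]
H={"yellow":(20,33),"green":(45,80),"violet":(130,160),"red":(0,8),"blue":(95,125)}
box={"side":{"h":(300,230,380,300),"r":(262,295,292,370),"yt":(205,160,285,240),"bt":(285,355,390,470)},
"top":{"h":(340,190,395,265),"r":(365,300,400,316),"yt":(130,240,215,325),"bt":(410,240,500,325)}}
for n,c in(("side",S),("top",T)):
  for k,b in(("yellow","h"),("green","h"),("violet","h"),("red","r"),("yellow","yt"),("blue","bt")):
    x0,y0,x1,y1=box[n][b];m=np.zeros((480,640),bool);m[y0:y1,x0:x1]=1
    P,u,v=cloud(c,m&hue(c,*H[k],s=90,v=40))
    if len(P)<3: print(n,k,len(P));continue
    t=P[:,2]>np.percentile(P[:,2],97)-.012
    print(n,k,b,len(P),"zr",np.round(np.percentile(P[:,2],[2,50,98]),3),"top",np.round(P[t].mean(0),3),t.sum(),"px",u[t].mean().round(1),v[t].mean().round(1),"ext",np.round(np.percentile(P[t],[2,98],axis=0)[:,:2],3).tolist())
# rods & batten from depth in both views
for n,c in(("side",S),("top",T)):
  P,u,v=cloud(c,np.ones((480,640),bool))
  w=(P[:,2]>.235)&(P[:,2]<.275)&(P[:,0]>.4)&(P[:,0]<.9)&(abs(P[:,1])<.35)
  img=np.zeros((480,640),np.uint8);img[v[w],u[w]]=255
  cv2.imwrite(f"pics/{n}_z.png",img)
img=cv2.resize(S["frame"][170:370,250:450,::-1],(600,600),interpolation=2);img2=cv2.resize(T["frame"][130:330,205:405,::-1],(600,600),interpolation=2)
cv2.imwrite("pics/crop.png",cv2.resize(np.hstack([img,img2]),(800,400)))
E
```

```text
side yellow h 446 zr [0.047 0.216 0.259] top [ 0.626 -0.111  0.256] 130 px 365.2 244.2 ext [[0.62, -0.129], [0.634, -0.089]]
side green h 360 zr [0.069 0.224 0.26 ] top [ 0.582 -0.105  0.257] 125 px 342.1 247.8 ext [[0.575, -0.122], [0.589, -0.082]]
side violet h 333 zr [0.132 0.231 0.26 ] top [ 0.536 -0.1    0.257] 124 px 318.0 252.4 ext [[0.529, -0.117], [0.543, -0.077]]
side red r 462 zr [-0.001  0.152  0.201] top [ 0.431 -0.157  0.198] 143 px 275.2 310.7 ext [[0.425, -0.175], [0.437, -0.135]]
side yellow yt 3144 zr [-0.     0.048  0.091] top [0.469 0.306 0.087] 704 px 244.1 191.1 ext [[0.393, 0.225], [0.546, 0.381]]
side blue bt 6693 zr [-0.     0.016  0.091] top [ 0.49  -0.327  0.088] 1598 px 337.6 410.0 ext [[0.413, -0.401], [0.568, -0.248]]
top yellow h 257 zr [-0.003  0.254  0.263] top [ 0.629 -0.108  0.258] 132 px 370.0 206.0 ext [[0.622, -0.127], [0.636, -0.088]]
top green h 183 zr [0.179 0.256 0.262] top [ 0.584 -0.1    0.258] 128 px 365.6 228.7 ext [[0.578, -0.12], [0.591, -0.082]]
top violet h 161 zr [0.169 0.257 0.262] top [ 0.537 -0.095  0.258] 121 px 362.3 252.4 ext [[0.531, -0.114], [0.544, -0.076]]
top red r 165 zr [-0.004  0.198  0.203] top [ 0.433 -0.153  0.199] 121 px 387.1 307.5 ext [[0.427, -0.173], [0.438, -0.133]]
top yellow yt 4298 zr [-0.001  0.007  0.094] top [0.471 0.307 0.09 ] 1004 px 171.8 283.3 ext [[0.395, 0.228], [0.548, 0.381]]
top blue bt 4302 zr [-0.002  0.007  0.093] top [ 0.492 -0.326  0.089] 990 px 458.1 282.7 ext [[0.415, -0.401], [0.569, -0.247]]
```

View pics/crop.png

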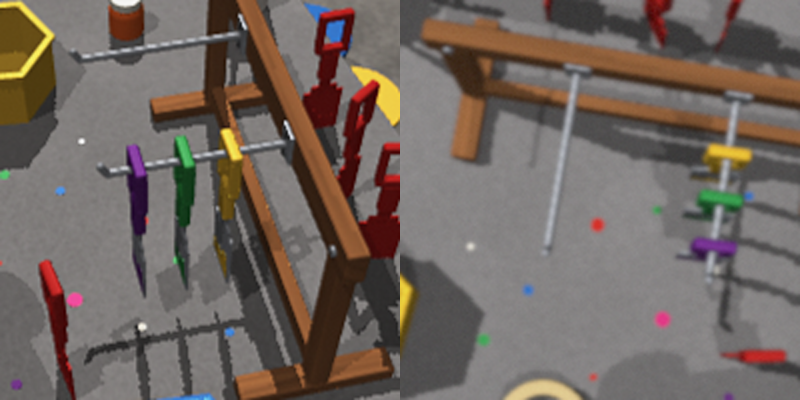

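Request:
{"method": "servo_tool", "body": {
  "steps": [
    {"az": 5.43,"z": -28,"fingers": 1},
    {"az": 5.43,"z": -28,"fingers": 1},
    {"az": 5.43,"z": -28,"fingers": 1},
    {"az": 5.43,"z": -28,"fingers": 1},
    {"x": 18,"y": -34},
    {"x": 18,"y": -34},
    {"x": 18,"y": -34},
    {"x": 18,"y": -34},
    {"x": 18,"y": -34},
    {"x": 18,"y": -34},
    {"x": 18,"y": -34},
    {"x": 18,"y": -34},
    {"x": 18,"y": -34},
    {"x": 18,"y": -34},
    {"x": 18,"y": -34},
    {"x": 18,"y": -34},
    {"x": 18,"y": -34},
    {"x": 18,"y": -34},
    {"x": 18,"y": -34},
    {"x": 18,"y": -34}
  ],
  "squeeze": 40
}}

```text
$.steps[0]: bad value
```

```bash
python3 - <<'E'
from h import *
from rig import bot,viewer
s=bot.state();c=viewer.capture("wrist")
print(np.round(s["position"],4),np.round(s["tcp_rot"],4),s["time"])
pickle.dump((s,c),open("pics/w1.pkl","wb"));cv2.imwrite("pics/w1.png",c["frame"][:,:,::-1]);print(np.round(c["mount"],3).tolist(),c["fx"])
S,T=[pickle.load(open(f"pics/{n}0.pkl","rb")) for n in("side","top")]
print("spare tip",tri(S,(287,197),T,(279,254)),"spare root",tri(S,(368,188),T,(293,165)),"crowd tip",tri(S,(301,254),T,(363,268)))
E
```

```text
[ 0.1593 -0.6297  0.2553] [-3.1399e+00  1.0000e-04  2.4790e-01] 0.1
[[-0.0, -0.966, -0.257, 0.065], [1.0, -0.0, -0.001, 0.0], [0.001, -0.257, 0.966, -0.117], [0.0, 0.0, 0.0, 1.0]] 411.825408947946
spare tip (array([0.52784882, 0.06608102, 0.2553912 ]), np.float64(0.0038863100444322548)) spare root (array([0.70511054, 0.04566578, 0.24235379]), np.float64(0.007125218637777188)) crowd tip (array([ 0.50543155, -0.09629738,  0.26104062]), np.float64(0.0036178323285526322))
```

View pics/w1.png

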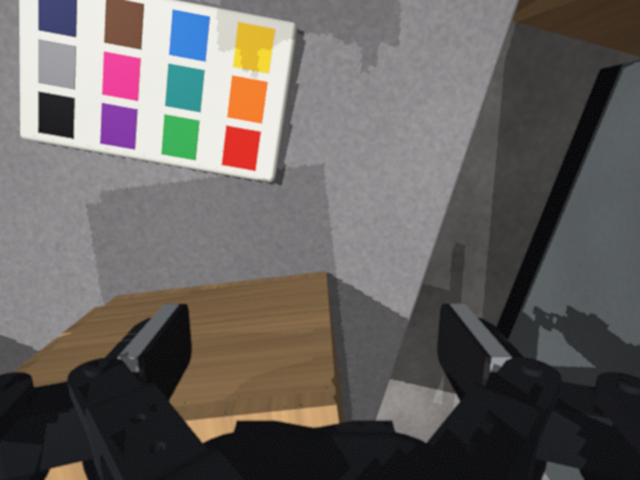

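The wrist picture shows only the table at the start pose, because the move was refused; I'll give every key in each row. The triangulated spare tip (0.528, 0.066) matches the position predicted from the spatulas.

Request:
{"method": "servo_tool", "body": {
  "steps": [
    {"ax": 0,"ay": 0,"az": 5.43,"x": 0,"y": 0,"z": -28,"fingers": 1},
    {"ax": 0,"ay": 0,"az": 5.43,"x": 0,"y": 0,"z": -28,"fingers": 1},
    {"ax": 0,"ay": 0,"az": 5.43,"x": 0,"y": 0,"z": -28,"fingers": 1},
    {"ax": 0,"ay": 0,"az": 5.43,"x": 0,"y": 0,"z": -28,"fingers": 1},
    {"ax": 0,"ay": 0,"az": 0,"x": 18,"y": -34,"z": 0,"fingers": 1},
    {"ax": 0,"ay": 0,"az": 0,"x": 18,"y": -34,"z": 0,"fingers": 1},
    {"ax": 0,"ay": 0,"az": 0,"x": 18,"y": -34,"z": 0,"fingers": 1},
    {"ax": 0,"ay": 0,"az": 0,"x": 18,"y": -34,"z": 0,"fingers": 1},
    {"ax": 0,"ay": 0,"az": 0,"x": 18,"y": -34,"z": 0,"fingers": 1},
    {"ax": 0,"ay": 0,"az": 0,"x": 18,"y": -34,"z": 0,"fingers": 1},
    {"ax": 0,"ay": 0,"az": 0,"x": 18,"y": -34,"z": 0,"fingers": 1},
    {"ax": 0,"ay": 0,"az": 0,"x": 18,"y": -34,"z": 0,"fingers": 1},
    {"ax": 0,"ay": 0,"az": 0,"x": 18,"y": -34,"z": 0,"fingers": 1},
    {"ax": 0,"ay": 0,"az": 0,"x": 18,"y": -34,"z": 0,"fingers": 1},
    {"ax": 0,"ay": 0,"az": 0,"x": 18,"y": -34,"z": 0,"fingers": 1},
    {"ax": 0,"ay": 0,"az": 0,"x": 18,"y": -34,"z": 0,"fingers": 1},
    {"ax": 0,"ay": 0,"az": 0,"x": 18,"y": -34,"z": 0,"fingers": 1},
    {"ax": 0,"ay": 0,"az": 0,"x": 18,"y": -34,"z": 0,"fingers": 1},
    {"ax": 0,"ay": 0,"az": 0,"x": 18,"y": -34,"z": 0,"fingers": 1},
    {"ax": 0,"ay": 0,"az": 0,"x": 18,"y": -34,"z": 0,"fingers": 1}
  ],
  "squeeze": 40
}}

```text
time: 1.82
position: [0.5167, -0.1268, 0.3683]
tcp_rot: [3.141, -0.0, -0.132]
wrist_force: [0.1, -1.0, -0.0]
opening: 0.998
finger_force: 0.0
```

```bash
python3 - <<'E'
from h import *
from rig import bot,viewer
s=bot.state();c=viewer.capture("wrist")
print(np.round(s["position"],4),np.round(s["tcp_rot"],4),s["time"],np.round(s["joint_positions"],2))
pickle.dump((s,c),open("pics/w1.pkl","wb"));cv2.imwrite("pics/w2.png",c["frame"][:,:,::-1])
E
```

```text
[ 0.5167 -0.1268  0.3683] [ 3.1411e+00 -2.0000e-04 -1.3150e-01] 1.8167 [ 0.71  0.06 -0.55  1.54  0.03  1.55 -1.54]
```

View pics/w2.png

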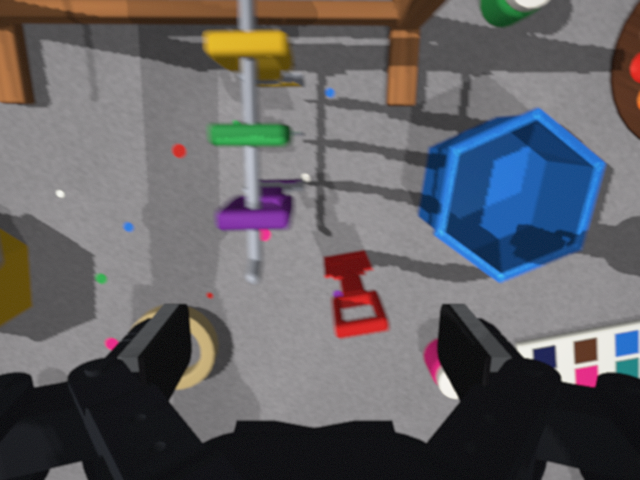

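The wrist view shows the crowded hook, tip at (252,275), with violet at (255,215), green at (249,134) and yellow at (247,45). The red look-alike is at (355,300), not on the hook. The violet and green handles match their descriptions and are unique in colour. Next I'll measure them in this view.

```bash
cat >> h.py <<'E'
from scipy.spatial.transform import Rotation as Ro
yaw=-0.1315; RX=np.array([np.cos(yaw),np.sin(yaw)]);RY=np.array([-RX[1],RX[0]])
def wc(s,c):
    R=Ro.from_euler("xyz",s["tcp_rot"]).as_matrix();M=np.eye(4);M[:3,:3]=R;M[:3,3]=s["position"];M=M@c["mount"]
    d=dict(c);d["R"]=M[:3,:3].T;d["t"]=-M[:3,:3].T@M[:3,3];return d
E
python3 - <<'E'
from h import *
s,c=pickle.load(open("pics/w1.pkl","rb"));c=wc(s,c)
m=np.zeros((480,640),bool);m[20:240,195:300]=1
for k,h in {"yellow":(20,33),"green":(45,80),"violet":(130,160)}.items():
    P,u,v=cloud(c,m&hue(c,*h,s=90,v=40));t=P[:,2]>.252;Q=P[t,:2]
    A=Q@np.c_[RX,RY];lo,hi=np.percentile(A,[1,99],axis=0);q=RX*(lo+hi)[0]/2+RY*(lo+hi)[1]/2
    d=q-s["position"][:2];print(k,np.percentile(P[:,2],98).round(4),q.round(4),"size",(hi-lo).round(4),"rack d",(d@RX).round(4),(d@RY).round(4), "yaw",cv2.minAreaRect((Q*1000).astype(np.float32)))
E
```

```text
yellow 0.2598 [ 0.6282 -0.1087] size [0.012  0.0397] rack d 0.1081 0.0326 yaw ((628.2880859375, -108.54708862304688), (41.73473358154297, 12.650129318237305), 83.25473022460938)
green 0.2598 [ 0.5843 -0.1016] size [0.0099 0.0399] rack d 0.0637 0.0339 yaw ((584.3468627929688, -101.3463363647461), (41.76394271850586, 9.921612739562988), 82.41690063476562)
violet 0.2595 [ 0.5385 -0.0957] size [0.0101 0.0383] rack d 0.0175 0.0337 yaw ((538.0127563476562, -95.57878112792969), (39.76020812988281, 10.849703788757324), 83.69305419921875)
```

Request:
{"method": "servo_tool", "body": {
  "steps": [
    {"ax": 0,"ay": 0,"az": 0,"x": 17,"y": -34,"z": 0,"fingers": 1},
    {"ax": 0,"ay": 0,"az": 0,"x": 0,"y": 0,"z": 33,"fingers": 1},
    {"ax": 0,"ay": 0,"az": 0,"x": 0,"y": 0,"z": 35,"fingers": 1},
    {"ax": 0,"ay": 0,"az": 0,"x": 0,"y": 0,"z": 35,"fingers": 1},
    {"ax": 0,"ay": 0,"az": 0,"x": 0,"y": 0,"z": 20,"fingers": 1},
    {"ax": 0,"ay": 0,"az": 0,"x": 0,"y": 0,"z": 10,"fingers": 1},
    {"ax": 0,"ay": 0,"az": 0,"x": 0,"y": 0,"z": 0,"fingers": 1},
    {"ax": 0,"ay": 0,"az": 0,"x": 0,"y": 0,"z": 0,"fingers": 0},
    {"ax": 0,"ay": 0,"az": 0,"x": 0,"y": 0,"z": 0,"fingers": 0},
    {"ax": 0,"ay": 0,"az": 0,"x": 0,"y": 0,"z": 0,"fingers": 0},
    {"ax": 0,"ay": 0,"az": 0,"x": 0,"y": 0,"z": 0,"fingers": 0},
    {"ax": 0,"ay": 0,"az": 0,"x": 0,"y": 0,"z": 0,"fingers": 0},
    {"ax": 0,"ay": 0,"az": 0,"x": 0,"y": 0,"z": 0,"fingers": 0}
  ],
  "squeeze": 60
}}

```text
time: 2.95
position: [0.5386, -0.0972, 0.2372]
tcp_rot: [3.141, -0.003, -0.131]
wrist_force: [-0.6, 0.5, 6.1]
opening: 0.477
finger_force: 60.2
```

Request:
{"method": "servo_tool", "body": {
  "steps": [
    {"ax": 0,"ay": 0,"az": 0,"x": 0,"y": 0,"z": -8,"fingers": 0},
    {"ax": 0,"ay": 0,"az": 0,"x": 0,"y": 0,"z": -8,"fingers": 0},
    {"ax": 0,"ay": 0,"az": 0,"x": 0,"y": 0,"z": -7,"fingers": 0},
    {"ax": 0,"ay": 0,"az": 0,"x": 0,"y": 0,"z": 0,"fingers": 0},
    {"ax": 0,"ay": 0,"az": 0,"x": -10,"y": 0,"z": 0,"fingers": 0},
    {"ax": 0,"ay": 0,"az": 0,"x": -15,"y": 0,"z": 0,"fingers": 0},
    {"ax": 0,"ay": 0,"az": 0,"x": -15,"y": 0,"z": 0,"fingers": 0},
    {"ax": 0,"ay": 0,"az": 0,"x": -15,"y": 0,"z": 0,"fingers": 0},
    {"ax": 0,"ay": 0,"az": 0,"x": -10,"y": 0,"z": 0,"fingers": 0},
    {"ax": 0,"ay": 0,"az": 0,"x": -5,"y": 0,"z": 0,"fingers": 0},
    {"ax": 0,"ay": 0,"az": 0,"x": 0,"y": 0,"z": 0,"fingers": 0}
  ],
  "squeeze": 60
}}

```text
time: 3.87
position: [0.467, -0.0879, 0.2583]
tcp_rot: [3.141, 0.0, -0.132]
wrist_force: [0.3, 0.7, -1.7]
opening: 0.483
finger_force: 60.8
```

```bash
cat > look.py <<'E'
import sys
from h import *
from rig import bot,viewer
H={"yellow":(20,33),"green":(45,80),"violet":(130,160)}
def look(cols,cams=("side","top"),name="l",save=False):
    s=bot.state();print(np.round(s["position"],4),np.round(s["tcp_rot"],3),round(float(s["time"]),2),round(float(s["opening"]),3))
    for n in cams:
        c=viewer.capture(n);pickle.dump(c,open(f"pics/{name}_{n}.pkl","wb"))
        if save:cv2.imwrite(f"pics/{name}_{n}.png",c["frame"][:,:,::-1])
        for k in cols:
            P,u,v=cloud(c,hue(c,*H[k],s=90,v=40));w=(P[:,2]>.1)&(P[:,0]<.75)&(abs(P[:,1])<.3);P=P[w]
            if len(P)<15: print(n,k,len(P));continue
            z=P[:,2];hi=P[z>z.max()-.02].mean(0);lo=P[z<np.percentile(z,15)].mean(0)
            print(n,k,len(P),"top",np.percentile(z,98).round(3),"hi",hi.round(3),"lo",lo.round(3),"px",u[w].mean().round(),v[w].mean().round())
E
python3 -c "
from look import *
look(['violet','green','yellow'],name='a',save=True)"
```

```text
[ 0.467  -0.0879  0.2583] [ 3.141  0.    -0.132] 3.87 0.483
side violet 70 top 0.225 hi [ 0.462 -0.105  0.218] lo [ 0.462 -0.099  0.163] px 283.0 283.0
side green 346 top 0.259 hi [ 0.582 -0.107  0.255] lo [ 0.58  -0.109  0.169] px 342.0 260.0
side yellow 627 top 0.681 hi [ 0.263 -0.05   0.683] lo [ 0.576 -0.108  0.173] px 291.0 219.0
top violet 0
top green 184 top 0.262 hi [ 0.584 -0.1    0.257] lo [ 0.582 -0.095  0.193] px 364.0 230.0
top yellow 276 top 0.676 hi [ 0.269 -0.086  0.673] lo [ 0.625 -0.105  0.19 ] px 371.0 240.0
```

Request:
{"method": "servo_tool", "body": {
  "steps": [
    {"ax": 0,"ay": 0,"az": 0,"x": 0,"y": -10,"z": 0,"fingers": 0},
    {"ax": 0,"ay": 0,"az": 0,"x": 0,"y": -20,"z": 0,"fingers": 0},
    {"ax": 0,"ay": 0,"az": 0,"x": 0,"y": -28,"z": 0,"fingers": 0},
    {"ax": 0,"ay": 0,"az": 0,"x": 0,"y": -28,"z": 0,"fingers": 0},
    {"ax": 0,"ay": 0,"az": 0,"x": 0,"y": -28,"z": 0,"fingers": 0},
    {"ax": 0,"ay": 0,"az": 0,"x": 0,"y": -25,"z": 0,"fingers": 0},
    {"ax": 0,"ay": 0,"az": 0,"x": 0,"y": -15,"z": 0,"fingers": 0},
    {"ax": 0,"ay": 0,"az": 0,"x": 0,"y": -7,"z": 0,"fingers": 0},
    {"ax": 0,"ay": 0,"az": 0,"x": 0,"y": 0,"z": 0,"fingers": 0},
    {"ax": 0,"ay": 0,"az": 0,"x": 0,"y": 0,"z": 0,"fingers": 0}
  ],
  "squeeze": 60
}}

```text
time: 4.8
position: [0.4893, 0.0714, 0.2581]
tcp_rot: [3.141, 0.001, -0.131]
wrist_force: [1.6, -0.2, -0.7]
opening: 0.479
finger_force: 60.9
```

```bash
python3 - <<'E'
from look import *
look(['violet'],("side",),name='b')
s=bot.state();c0=viewer.capture("wrist");c=wc(s,c0);pickle.dump((s,c0),open("pics/w3.pkl","wb"))
A=cv2.cvtColor(c["frame"],cv2.COLOR_RGB2BGR);B=pickle.load(open("pics/b_side.pkl","rb"))["frame"][120:320,220:420,::-1]
cv2.imwrite("pics/w3.png",np.hstack([cv2.resize(A,(533,400))[:, :400],cv2.resize(B,(400,400))]))
P,u,v=cloud(c,np.ones((480,640),bool))
w=(abs(P[:,2]-.249)<.012)&(P[:,0]>.5)&(P[:,0]<.72)&(abs(P[:,:2]@RY-.135)<.03)
Q=P[w,:2]@np.c_[RX,RY]
for a in np.arange(.50,.71,.02):
    r=Q[(Q[:,0]>a)&(Q[:,0]<a+.02)]
    if len(r)>4: print(round(a,2),len(r),np.round(np.percentile(r[:,1],[5,50,95]),4))
print("tcp rack",s["position"][:2]@RX,s["position"][:2]@RY)
E
```

```text
[0.4893 0.0714 0.2581] [ 3.141e+00  1.000e-03 -1.310e-01] 4.8 0.479
side violet 73 top 0.23 hi [0.484 0.051 0.224] lo [0.486 0.062 0.179] px 271.0 223.0
0.5 1110 [0.1324 0.1358 0.1393]
0.52 1669 [0.1324 0.1358 0.1394]
0.54 1923 [0.1321 0.1357 0.1393]
0.56 1778 [0.1321 0.1356 0.1392]
tcp rack 0.47574739875584643 0.13411839221710797
```

View pics/w3.png

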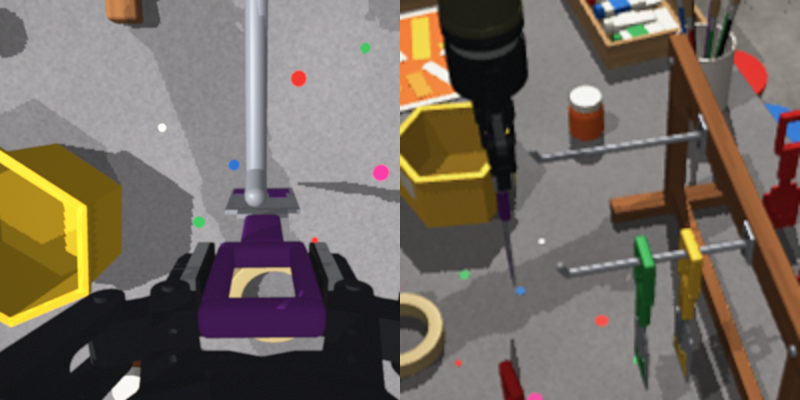

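Wrist view left, side view right. In the wrist view the spare rod tip is at (255,195) and the violet slot, centred near (263,285), is about 2 mm right of the rod. The side view shows violet upright in front of the tip. Next is insertion.

Request:
{"method": "servo_tool", "body": {
  "steps": [
    {"ax": 0,"ay": 0,"az": 0,"x": 5,"y": -2,"z": -1,"fingers": 0},
    {"ax": 0,"ay": 0,"az": 0,"x": 12,"y": 0,"z": 0,"fingers": 0},
    {"ax": 0,"ay": 0,"az": 0,"x": 18,"y": 0,"z": 0,"fingers": 0},
    {"ax": 0,"ay": 0,"az": 0,"x": 20,"y": 0,"z": 0,"fingers": 0},
    {"ax": 0,"ay": 0,"az": 0,"x": 20,"y": 0,"z": 0,"fingers": 0},
    {"ax": 0,"ay": 0,"az": 0,"x": 20,"y": 0,"z": 0,"fingers": 0},
    {"ax": 0,"ay": 0,"az": 0,"x": 20,"y": 0,"z": 0,"fingers": 0},
    {"ax": 0,"ay": 0,"az": 0,"x": 20,"y": 0,"z": 0,"fingers": 0},
    {"ax": 0,"ay": 0,"az": 0,"x": 15,"y": 0,"z": 0,"fingers": 0},
    {"ax": 0,"ay": 0,"az": 0,"x": 10,"y": 0,"z": 0,"fingers": 0},
    {"ax": 0,"ay": 0,"az": 0,"x": 3,"y": 0,"z": 0,"fingers": 0},
    {"ax": 0,"ay": 0,"az": 0,"x": 0,"y": 0,"z": 0,"fingers": 0},
    {"ax": 0,"ay": 0,"az": 0,"x": 0,"y": 0,"z": 8,"fingers": 0},
    {"ax": 0,"ay": 0,"az": 0,"x": 0,"y": 0,"z": 8,"fingers": 0},
    {"ax": 0,"ay": 0,"az": 0,"x": 0,"y": 0,"z": 5,"fingers": 0},
    {"ax": 0,"ay": 0,"az": 0,"x": 0,"y": 0,"z": 0,"fingers": 0}
  ],
  "squeeze": 60
}}

```text
time: 6.23
position: [0.6501, 0.0523, 0.2376]
tcp_rot: [3.141, 0.001, -0.131]
wrist_force: [0.5, -0.1, -0.4]
opening: 0.482
finger_force: 61.1
```

```bash
python3 -c "
from look import *
look(['violet','green'],('side','top'),name='c')
s=bot.state();print(s['position'][:2]@RX-.699,s['position'][:2]@RY,s['wrist_force'])"
```

```text
[0.6501 0.0523 0.2376] [ 3.141e+00  1.000e-03 -1.310e-01] 6.23 0.482
side violet 93 top 0.228 hi [0.645 0.067 0.228] lo [0.645 0.044 0.161] px 343.0 211.0
side green 351 top 0.259 hi [0.614 0.062 0.383] lo [ 0.584 -0.101  0.165] px 342.0 259.0
top violet 6
top green 171 top 0.263 hi [ 0.583 -0.1    0.258] lo [ 0.581 -0.096  0.192] px 364.0 231.0
-0.061042437556902085 0.13711008703668326 [ 1.49903273  0.32270656 -1.16806849]
```

Request:
{"method": "servo_tool", "body": {
  "steps": [
    {"ax": 0,"ay": 0,"az": 0,"x": 0,"y": 0,"z": 2,"fingers": 0},
    {"ax": 0,"ay": 0,"az": 0,"x": 0,"y": 0,"z": 0,"fingers": 0},
    {"ax": 0,"ay": 0,"az": 0,"x": 0,"y": 0,"z": 0,"fingers": 1},
    {"ax": 0,"ay": 0,"az": 0,"x": 0,"y": 0,"z": 0,"fingers": 1},
    {"ax": 0,"ay": 0,"az": 0,"x": 0,"y": 0,"z": 0,"fingers": 1},
    {"ax": 0,"ay": 0,"az": 0,"x": 0,"y": 0,"z": 0,"fingers": 1},
    {"ax": 0,"ay": 0,"az": 0,"x": 0,"y": 0,"z": 0,"fingers": 1},
    {"ax": 0,"ay": 0,"az": 0,"x": 0,"y": 0,"z": -20,"fingers": 1},
    {"ax": 0,"ay": 0,"az": 0,"x": 0,"y": 0,"z": -40,"fingers": 1},
    {"ax": 0,"ay": 0,"az": 0,"x": -20,"y": 20,"z": -30,"fingers": 1},
    {"ax": 0,"ay": 0,"az": 0,"x": -20,"y": 36,"z": 0,"fingers": 1},
    {"ax": 0,"ay": 0,"az": 0,"x": -6,"y": 36,"z": 0,"fingers": 1},
    {"ax": 0,"ay": 0,"az": 0,"x": 0,"y": 36,"z": 0,"fingers": 1},
    {"ax": 0,"ay": 0,"az": 0,"x": 0,"y": 34,"z": 0,"fingers": 1},
    {"ax": 0,"ay": 0,"az": 0,"x": 0,"y": 0,"z": 0,"fingers": 1}
  ],
  "squeeze": 60
}}

```text
time: 7.58
position: [0.5827, -0.1126, 0.3259]
tcp_rot: [3.136, 0.0, -0.144]
wrist_force: [0.2, -2.2, -0.7]
opening: 0.996
finger_force: 0.0
```

```bash
python3 - <<'E'
from look import *
look(['violet','green'],('side','top'),name='d')
s=bot.state();c=wc(s,viewer.capture("wrist"))
m=hue(c,45,80,s=90,v=40);P,u,v=cloud(c,m);w=(P[:,2]>.252)&(P[:,2]<.27);Q=P[w,:2]@np.c_[RX,RY]
lo,hi=np.percentile(Q,[1,99],axis=0);print("green rack mid",(lo+hi)/2,hi-lo,"tcp",s["position"][:2]@RX,s["position"][:2]@RY,s["position"][2])
E
```

```text
[ 0.5827 -0.1126  0.3259] [ 3.136  0.    -0.144] 7.58 0.996
side violet 13
side green 343 top 0.26 hi [ 0.565 -0.159  0.319] lo [ 0.581 -0.106  0.167] px 342.0 260.0
top violet 198 top 0.262 hi [0.649 0.052 0.257] lo [0.646 0.049 0.197] px 288.0 195.0
top green 91 top 0.441 hi [ 0.561 -0.079  0.438] lo [ 0.581 -0.093  0.187] px 359.0 230.0
green rack mid [ 0.59279543 -0.02385323] [0.01057784 0.03982627] tcp 0.5924811224826512 -0.027020525438082314 0.3260419804385123
```

Request:
{"method": "servo_tool", "body": {
  "steps": [
    {"ax": 0,"ay": 0,"az": 0,"x": 0,"y": -1,"z": 0,"fingers": 1},
    {"ax": 0,"ay": 0,"az": 0,"x": 0,"y": 0,"z": 20,"fingers": 1},
    {"ax": 0,"ay": 0,"az": 0,"x": 0,"y": 0,"z": 30,"fingers": 1},
    {"ax": 0,"ay": 0,"az": 0,"x": 0,"y": 0,"z": 26,"fingers": 1},
    {"ax": 0,"ay": 0,"az": 0,"x": 0,"y": 0,"z": 13,"fingers": 1},
    {"ax": 0,"ay": 0,"az": 0,"x": 0,"y": 0,"z": 0,"fingers": 1},
    {"ax": 0,"ay": 0,"az": 0,"x": 0,"y": 0,"z": 0,"fingers": 0},
    {"ax": 0,"ay": 0,"az": 0,"x": 0,"y": 0,"z": 0,"fingers": 0},
    {"ax": 0,"ay": 0,"az": 0,"x": 0,"y": 0,"z": 0,"fingers": 0},
    {"ax": 0,"ay": 0,"az": 0,"x": 0,"y": 0,"z": 0,"fingers": 0},
    {"ax": 0,"ay": 0,"az": 0,"x": 0,"y": 0,"z": 0,"fingers": 0},
    {"ax": 0,"ay": 0,"az": 0,"x": 0,"y": 0,"z": 0,"fingers": 0}
  ],
  "squeeze": 60
}}

```text
time: 8.73
position: [0.5854, -0.1011, 0.2391]
tcp_rot: [3.141, -0.003, -0.131]
wrist_force: [0.6, 1.3, 6.9]
opening: 0.48
finger_force: 60.0
```

Request:
{"method": "servo_tool", "body": {
  "steps": [
    {"ax": 0,"ay": 0,"az": 0,"x": 0,"y": 0,"z": -8,"fingers": 0},
    {"ax": 0,"ay": 0,"az": 0,"x": 0,"y": 0,"z": -8,"fingers": 0},
    {"ax": 0,"ay": 0,"az": 0,"x": 0,"y": 0,"z": -7,"fingers": 0},
    {"ax": 0,"ay": 0,"az": 0,"x": 0,"y": 0,"z": 0,"fingers": 0},
    {"ax": 0,"ay": 0,"az": 0,"x": -8,"y": 0,"z": 0,"fingers": 0},
    {"ax": 0,"ay": 0,"az": 0,"x": -15,"y": 0,"z": 0,"fingers": 0},
    {"ax": 0,"ay": 0,"az": 0,"x": -18,"y": 0,"z": 0,"fingers": 0},
    {"ax": 0,"ay": 0,"az": 0,"x": -20,"y": 0,"z": 0,"fingers": 0},
    {"ax": 0,"ay": 0,"az": 0,"x": -20,"y": 0,"z": 0,"fingers": 0},
    {"ax": 0,"ay": 0,"az": 0,"x": -18,"y": 0,"z": 0,"fingers": 0},
    {"ax": 0,"ay": 0,"az": 0,"x": -14,"y": 0,"z": 0,"fingers": 0},
    {"ax": 0,"ay": 0,"az": 0,"x": -6,"y": 0,"z": 0,"fingers": 0},
    {"ax": 0,"ay": 0,"az": 0,"x": 0,"y": 0,"z": 0,"fingers": 0}
  ],
  "squeeze": 60
}}

```text
time: 9.82
position: [0.4649, -0.0857, 0.2601]
tcp_rot: [3.14, 0.001, -0.132]
wrist_force: [0.5, -0.5, -0.7]
opening: 0.485
finger_force: 60.7
```

```bash
python3 -c "
from look import *
look(['violet','green','yellow'],('side',),name='e')
s=bot.state();print(s['position'][:2]@RX-.699,s['position'][:2]@RY,s['wrist_force'])"
```

```text
[ 0.4649 -0.0857  0.2601] [ 3.14e+00  1.00e-03 -1.32e-01] 9.82 0.485
side violet 304 top 0.259 hi [0.647 0.047 0.254] lo [0.646 0.043 0.168] px 344.0 202.0
side green 72 top 0.243 hi [ 0.458 -0.11   0.233] lo [ 0.461 -0.095  0.18 ] px 281.0 281.0
side yellow 649 top 0.679 hi [ 0.276 -0.046  0.682] lo [ 0.545 -0.104  0.172] px 287.0 216.0
-0.2258032004781802 -0.023983231487536 [ 0.32081223  0.24645739 -1.56758862]
```

Request:
{"method": "servo_tool", "body": {
  "steps": [
    {"ax": 0,"ay": 0,"az": 0,"x": 0,"y": -10,"z": 0,"fingers": 0},
    {"ax": 0,"ay": 0,"az": 0,"x": 0,"y": -20,"z": 0,"fingers": 0},
    {"ax": 0,"ay": 0,"az": 0,"x": 0,"y": -28,"z": 0,"fingers": 0},
    {"ax": 0,"ay": 0,"az": 0,"x": 0,"y": -28,"z": 0,"fingers": 0},
    {"ax": 0,"ay": 0,"az": 0,"x": 0,"y": -28,"z": 0,"fingers": 0},
    {"ax": 0,"ay": 0,"az": 0,"x": 0,"y": -25,"z": 0,"fingers": 0},
    {"ax": 0,"ay": 0,"az": 0,"x": 0,"y": -15,"z": 0,"fingers": 0},
    {"ax": 0,"ay": 0,"az": 0,"x": 0,"y": -6,"z": 0,"fingers": 0},
    {"ax": 0,"ay": 0,"az": 0,"x": 0,"y": 0,"z": 0,"fingers": 0},
    {"ax": 0,"ay": 0,"az": 0,"x": 0,"y": 0,"z": 0,"fingers": 0},
    {"ax": 0,"ay": 0,"az": 0,"x": 8,"y": 0,"z": 0,"fingers": 0},
    {"ax": 0,"ay": 0,"az": 0,"x": 15,"y": 0,"z": 0,"fingers": 0},
    {"ax": 0,"ay": 0,"az": 0,"x": 20,"y": 0,"z": 0,"fingers": 0},
    {"ax": 0,"ay": 0,"az": 0,"x": 20,"y": 0,"z": 0,"fingers": 0},
    {"ax": 0,"ay": 0,"az": 0,"x": 18,"y": 0,"z": 0,"fingers": 0},
    {"ax": 0,"ay": 0,"az": 0,"x": 14,"y": 0,"z": 0,"fingers": 0},
    {"ax": 0,"ay": 0,"az": 0,"x": 6,"y": 0,"z": 0,"fingers": 0},
    {"ax": 0,"ay": 0,"az": 0,"x": 0,"y": 0,"z": 0,"fingers": 0}
  ],
  "squeeze": 60
}}

```text
time: 11.37
position: [0.5886, 0.0578, 0.2594]
tcp_rot: [-3.141, 0.001, -0.134]
wrist_force: [-0.1, 0.2, -1.5]
opening: 0.484
finger_force: 60.9
```

```bash
python3 -c "
from look import *
look(['violet','green'],('side','top'),name='f')
s=bot.state();print(s['position'][:2]@RX-.699,s['position'][:2]@RY,s['wrist_force'])"
```

```text
[0.5886 0.0578 0.2594] [-3.141e+00  1.000e-03 -1.340e-01] 11.37 0.484
side violet 291 top 0.259 hi [0.647 0.047 0.254] lo [0.646 0.043 0.168] px 344.0 201.0
side green 111 top 0.258 hi [0.624 0.046 0.403] lo [0.584 0.05  0.128] px 316.0 214.0
top violet 0
top green 0
-0.12481275628301702 0.13573063989443104 [ 1.21484486 -0.05198202 -0.74983779]
```

Request:
{"method": "servo_tool", "body": {
  "steps": [
    {"ax": 0,"ay": 0,"az": 0,"x": 0,"y": 0,"z": 8,"fingers": 0},
    {"ax": 0,"ay": 0,"az": 0,"x": 0,"y": 0,"z": 8,"fingers": 0},
    {"ax": 0,"ay": 0,"az": 0,"x": 0,"y": 0,"z": 6,"fingers": 0},
    {"ax": 0,"ay": 0,"az": 0,"x": 0,"y": 0,"z": 0,"fingers": 0},
    {"ax": 0,"ay": 0,"az": 0,"x": 0,"y": 0,"z": 0,"fingers": 1},
    {"ax": 0,"ay": 0,"az": 0,"x": 0,"y": 0,"z": 0,"fingers": 1},
    {"ax": 0,"ay": 0,"az": 0,"x": 0,"y": 0,"z": 0,"fingers": 1},
    {"ax": 0,"ay": 0,"az": 0,"x": 0,"y": 0,"z": 0,"fingers": 1},
    {"ax": 0,"ay": 0,"az": 0,"x": 0,"y": 0,"z": 0,"fingers": 1},
    {"ax": 0,"ay": 0,"az": 0,"x": 0,"y": 0,"z": -20,"fingers": 1},
    {"ax": 0,"ay": 0,"az": 0,"x": 0,"y": 0,"z": -40,"fingers": 1},
    {"ax": 0,"ay": 0,"az": 0,"x": 15,"y": 20,"z": -30,"fingers": 1},
    {"ax": 0,"ay": 0,"az": 0,"x": 15,"y": 36,"z": 0,"fingers": 1},
    {"ax": 0,"ay": 0,"az": 0,"x": 15,"y": 36,"z": 0,"fingers": 1},
    {"ax": 0,"ay": 0,"az": 0,"x": 15,"y": 36,"z": 0,"fingers": 1},
    {"ax": 0,"ay": 0,"az": 0,"x": 3,"y": 33,"z": 0,"fingers": 1},
    {"ax": 0,"ay": 0,"az": 0,"x": 0,"y": 0,"z": 0,"fingers": 1},
    {"ax": 0,"ay": 0,"az": 0,"x": 0,"y": 0,"z": 0,"fingers": 1}
  ],
  "squeeze": 60
}}

```text
time: 12.97
position: [0.6286, -0.1116, 0.3273]
tcp_rot: [3.141, 0.001, -0.137]
wrist_force: [-0.6, 1.8, -0.5]
opening: 1.0
finger_force: 0.0
```

```bash
python3 - <<'E'
from look import *
look(['violet','green'],('side','top'),name='g')
s=bot.state();c=wc(s,viewer.capture("wrist"))
m=hue(c,20,33,s=90,v=40);P,u,v=cloud(c,m);w=(P[:,2]>.252)&(P[:,2]<.27);Q=P[w,:2]@np.c_[RX,RY]
lo,hi=np.percentile(Q,[1,99],axis=0);print("yellow rack mid",(lo+hi)/2,hi-lo,"tcp",s["position"][:2]@RX,s["position"][:2]@RY,s["position"][2])
S,T=[pickle.load(open(f"pics/g_{n}.pkl","rb"))["frame"][:,:,::-1] for n in("side","top")]
cv2.imwrite("pics/g.png",np.hstack([cv2.resize(S[150:330,230:410],(400,400)),cv2.resize(T[140:320,220:400],(400,400))]))
E
```

```text
[ 0.6286 -0.1116  0.3273] [ 3.141e+00  1.000e-03 -1.370e-01] 12.97 1.0
side violet 303 top 0.259 hi [0.647 0.047 0.254] lo [0.645 0.043 0.168] px 344.0 202.0
side green 278 top 0.259 hi [0.583 0.055 0.255] lo [0.582 0.051 0.169] px 315.0 206.0
top violet 199 top 0.262 hi [0.649 0.052 0.258] lo [0.645 0.047 0.197] px 288.0 195.0
top green 166 top 0.263 hi [0.585 0.06  0.258] lo [0.581 0.056 0.196] px 283.0 227.0
yellow rack mid [ 0.63775177 -0.02521879] [0.01132751 0.04013903] tcp 0.6373438407451927 -0.02351973370153231 0.32817087913575005
```

View pics/g.png

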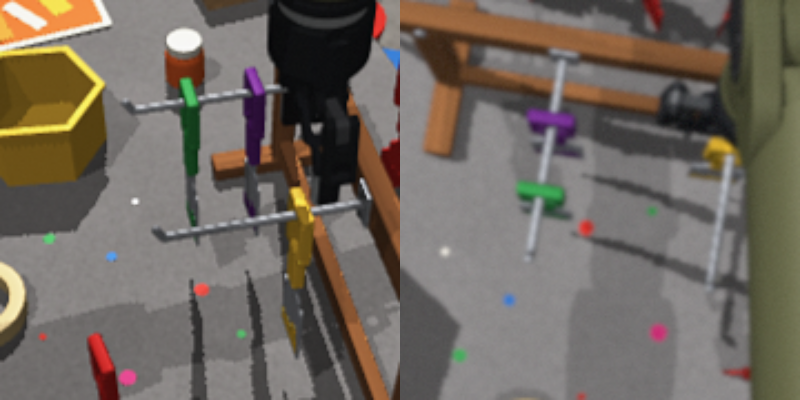

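In both views green and violet hang upright on the spare rod (side (190,130) and (255,115)), and yellow is alone on its own hook. Now I'll grasp yellow.

Request:
{"method": "servo_tool", "body": {
  "steps": [
    {"ax": 0,"ay": 0,"az": 0,"x": 0,"y": 1,"z": 0,"fingers": 1},
    {"ax": 0,"ay": 0,"az": 0,"x": 0,"y": 0,"z": 20,"fingers": 1},
    {"ax": 0,"ay": 0,"az": 0,"x": 0,"y": 0,"z": 30,"fingers": 1},
    {"ax": 0,"ay": 0,"az": 0,"x": 0,"y": 0,"z": 26,"fingers": 1},
    {"ax": 0,"ay": 0,"az": 0,"x": 0,"y": 0,"z": 14,"fingers": 1},
    {"ax": 0,"ay": 0,"az": 0,"x": 0,"y": 0,"z": 0,"fingers": 1},
    {"ax": 0,"ay": 0,"az": 0,"x": 0,"y": 0,"z": 0,"fingers": 0},
    {"ax": 0,"ay": 0,"az": 0,"x": 0,"y": 0,"z": 0,"fingers": 0},
    {"ax": 0,"ay": 0,"az": 0,"x": 0,"y": 0,"z": 0,"fingers": 0},
    {"ax": 0,"ay": 0,"az": 0,"x": 0,"y": 0,"z": 0,"fingers": 0},
    {"ax": 0,"ay": 0,"az": 0,"x": 0,"y": 0,"z": 0,"fingers": 0},
    {"ax": 0,"ay": 0,"az": 0,"x": 0,"y": 0,"z": 0,"fingers": 0}
  ],
  "squeeze": 60
}}

```text
time: 14.12
position: [0.6296, -0.1089, 0.2402]
tcp_rot: [3.141, -0.003, -0.131]
wrist_force: [-1.3, 0.3, 6.2]
opening: 0.484
finger_force: 60.1
```

Request:
{"method": "servo_tool", "body": {
  "steps": [
    {"ax": 0,"ay": 0,"az": 0,"x": 0,"y": 0,"z": -8,"fingers": 0},
    {"ax": 0,"ay": 0,"az": 0,"x": 0,"y": 0,"z": -8,"fingers": 0},
    {"ax": 0,"ay": 0,"az": 0,"x": 0,"y": 0,"z": -7,"fingers": 0},
    {"ax": 0,"ay": 0,"az": 0,"x": 0,"y": 0,"z": 0,"fingers": 0},
    {"ax": 0,"ay": 0,"az": 0,"x": -8,"y": 0,"z": 0,"fingers": 0},
    {"ax": 0,"ay": 0,"az": 0,"x": -16,"y": 0,"z": 0,"fingers": 0},
    {"ax": 0,"ay": 0,"az": 0,"x": -20,"y": 0,"z": 0,"fingers": 0},
    {"ax": 0,"ay": 0,"az": 0,"x": -20,"y": 0,"z": 0,"fingers": 0},
    {"ax": 0,"ay": 0,"az": 0,"x": -20,"y": 0,"z": 0,"fingers": 0},
    {"ax": 0,"ay": 0,"az": 0,"x": -20,"y": 0,"z": 0,"fingers": 0},
    {"ax": 0,"ay": 0,"az": 0,"x": -20,"y": 0,"z": 0,"fingers": 0},
    {"ax": 0,"ay": 0,"az": 0,"x": -18,"y": 0,"z": 0,"fingers": 0},
    {"ax": 0,"ay": 0,"az": 0,"x": -14,"y": 0,"z": 0,"fingers": 0},
    {"ax": 0,"ay": 0,"az": 0,"x": -6,"y": 0,"z": 0,"fingers": 0},
    {"ax": 0,"ay": 0,"az": 0,"x": 0,"y": 0,"z": 0,"fingers": 0}
  ],
  "squeeze": 60
}}

```text
time: 15.37
position: [0.4666, -0.0879, 0.2611]
tcp_rot: [3.14, 0.001, -0.132]
wrist_force: [-0.1, 0.7, -0.8]
opening: 0.484
finger_force: 60.7
```

```bash
python3 -c "
from look import *
look(['violet','green','yellow'],('side',),name='h')
c=pickle.load(open('pics/h_side.pkl','rb'));P,u,v=cloud(c,hue(c,20,33,s=90,v=40));w=(P[:,2]>.1)&(P[:,2]<.3)&(abs(P[:,1])<.15)&(P[:,0]>.4)&(P[:,0]<.7);print(np.percentile(P[w],[2,50,98],axis=0).round(3),w.sum())
s=bot.state();print(s['position'][:2]@RX-.699,s['position'][:2]@RY,s['wrist_force'])"
```

```text
[ 0.4666 -0.0879  0.2611] [ 3.14e+00  1.00e-03 -1.32e-01] 15.37 0.484
side violet 302 top 0.259 hi [0.647 0.047 0.254] lo [0.645 0.042 0.169] px 344.0 202.0
side green 279 top 0.26 hi [0.583 0.054 0.255] lo [0.582 0.051 0.169] px 315.0 206.0
side yellow 340 top 0.682 hi [ 0.258 -0.059  0.681] lo [ 0.388 -0.087  0.169] px 194.0 190.0
[[ 0.457 -0.12   0.108]
 [ 0.462 -0.098  0.196]
 [ 0.469 -0.085  0.248]] 94
-0.2237886233824764 -0.026031998067020806 [ 0.93554087  0.24850366 -0.30183121]
```

Request:
{"method": "servo_tool", "body": {
  "steps": [
    {"ax": 0,"ay": 0,"az": 0,"x": 0,"y": 0,"z": -25,"fingers": 0},
    {"ax": 0,"ay": 0,"az": 0,"x": 0,"y": 0,"z": -30,"fingers": 0},
    {"ax": 0,"ay": 0,"az": 0,"x": 0,"y": 0,"z": -25,"fingers": 0},
    {"ax": 0,"ay": 0,"az": 0,"x": -4,"y": -15,"z": 0,"fingers": 0},
    {"ax": 0,"ay": 0,"az": 0,"x": -4,"y": -30,"z": 0,"fingers": 0},
    {"ax": 0,"ay": 0,"az": 0,"x": -4,"y": -35,"z": 0,"fingers": 0},
    {"ax": 0,"ay": 0,"az": 0,"x": -4,"y": -35,"z": 0,"fingers": 0},
    {"ax": 0,"ay": 0,"az": 0,"x": -4,"y": -35,"z": 0,"fingers": 0},
    {"ax": 0,"ay": 0,"az": 0,"x": -4,"y": -35,"z": 0,"fingers": 0},
    {"ax": 0,"ay": 0,"az": 0,"x": -4,"y": -35,"z": 0,"fingers": 0},
    {"ax": 0,"ay": 0,"az": 0,"x": -4,"y": -35,"z": 0,"fingers": 0},
    {"ax": 0,"ay": 0,"az": 0,"x": -4,"y": -35,"z": 0,"fingers": 0},
    {"ax": 0,"ay": 0,"az": 0,"x": -4,"y": -35,"z": 0,"fingers": 0},
    {"ax": 0,"ay": 0,"az": 0,"x": -4,"y": -30,"z": 0,"fingers": 0},
    {"ax": 0,"ay": 0,"az": 0,"x": -5,"y": -20,"z": 0,"fingers": 0},
    {"ax": 0,"ay": 0,"az": 0,"x": 0,"y": -16,"z": 0,"fingers": 0},
    {"ax": 0,"ay": 0,"az": 0,"x": 0,"y": 0,"z": 0,"fingers": 0},
    {"ax": 0,"ay": 0,"az": 0,"x": 0,"y": 0,"z": 0,"fingers": 0}
  ],
  "squeeze": 60
}}

```text
time: 16.92
position: [0.4703, 0.3074, 0.3405]
tcp_rot: [-3.141, 0.002, -0.128]
wrist_force: [-0.8, -0.1, -1.2]
opening: 0.483
finger_force: 61.5
```

```bash
python3 - <<'E'
from look import *
s=bot.state();print({k:np.round(s[k],3) for k in("position","tcp_rot","joint_positions","wrist_force")},s['position'][:2]@RX,s['position'][:2]@RY)
c=viewer.capture("side");A=c["frame"][:,:,::-1]
P,u,v=cloud(c,hue(c,20,33,s=90,v=40));w=(abs(P[:,2]-.088)<.008)&(np.hypot(P[:,0]-.47,P[:,1]-.306)<.1);print("rim",np.percentile(P[w],[1,99],axis=0).mean(0).round(3),w.sum())
w2=viewer.capture("wrist")["frame"][:,:,::-1]
cv2.imwrite("pics/i.png",np.hstack([cv2.resize(A[60:260,140:340],(400,400)),cv2.resize(w2,(400,300),).copy() if 0 else cv2.copyMakeBorder(cv2.resize(w2,(400,300)),0,100,0,0,0)]))
E
```

```text
{'position': array([0.47 , 0.307, 0.341]), 'tcp_rot': array([-3.141e+00,  2.000e-03, -1.280e-01]), 'joint_positions': array([ 0.349,  0.264, -1.16 ,  1.51 ,  0.24 ,  1.526, -2.508]), 'wrist_force': array([-0.769, -0.086, -1.192])} 0.4258912832011641 0.36636527011027403
rim [0.47  0.305 0.087] 666
```

View pics/i.png

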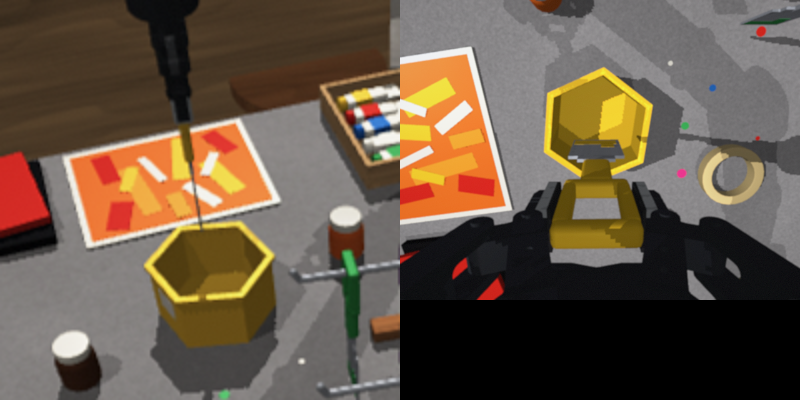

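The side crop shows yellow held vertically above the tub, blade tip near (200,228). The wrist crop shows the tub as a hexagon centred near (598,125) with corners along the tool's x. Joints 3 and 7 are near their limits, so I'll yaw back 30° toward the radial direction, then tilt so the handle leans toward the robot.

Request:
{"method": "servo_tool", "body": {
  "steps": [
    {"ax": 0,"ay": 0,"az": -6,"x": 0,"y": 0,"z": 0,"fingers": 0},
    {"ax": 0,"ay": 0,"az": -6,"x": 0,"y": 0,"z": 0,"fingers": 0},
    {"ax": 0,"ay": 0,"az": -6,"x": 0,"y": 0,"z": 0,"fingers": 0},
    {"ax": 0,"ay": 0,"az": -6,"x": 0,"y": 0,"z": 0,"fingers": 0},
    {"ax": 0,"ay": 0,"az": -6,"x": 0,"y": 0,"z": 0,"fingers": 0},
    {"ax": 0,"ay": 0,"az": 0,"x": 0,"y": 0,"z": 0,"fingers": 0},
    {"ax": 0,"ay": 4,"az": 0,"x": 0,"y": 0,"z": 0,"fingers": 0},
    {"ax": 0,"ay": 4,"az": 0,"x": 0,"y": 0,"z": 0,"fingers": 0},
    {"ax": 0,"ay": 4,"az": 0,"x": 0,"y": 0,"z": 0,"fingers": 0},
    {"ax": 0,"ay": 4,"az": 0,"x": 0,"y": 0,"z": 0,"fingers": 0},
    {"ax": 0,"ay": 4,"az": 0,"x": 0,"y": 0,"z": 0,"fingers": 0},
    {"ax": 0,"ay": 0,"az": 0,"x": 0,"y": 0,"z": 0,"fingers": 0},
    {"ax": 0,"ay": 0,"az": 0,"x": 0,"y": 0,"z": 0,"fingers": 0}
  ],
  "squeeze": 60
}}

```text
time: 18.1
position: [0.4701, 0.3047, 0.3413]
tcp_rot: [3.137, -0.342, 0.389]
wrist_force: [0.7, 0.3, -0.7]
opening: 0.485
finger_force: 61.8
```

```bash
cat > edge.py <<'E'
from look import *
s=bot.state();R=Ro.from_euler("xyz",s["tcp_rot"]).as_matrix();e=s["position"]+R@[0,0,.181]
tub=np.array([.470,.306]);rad=R[:2,0]/np.linalg.norm(R[:2,0]);lat=np.array([-rad[1],rad[0]])
print("joints",np.round(s["joint_positions"],2),"rpy",np.round(s["tcp_rot"],3),"pos",np.round(s["position"],4))
print("edge",e.round(4),"rel tub along/lat",((e[:2]-tub)@rad).round(4),((e[:2]-tub)@lat).round(4),"tool moves for 1mm up/along:",np.round(R.T@[0,0,1],3),np.round(R.T@[rad[0],rad[1],0],3),"lat",np.round(R.T@[lat[0],lat[1],0],3),np.round(s["wrist_force"],2))
E
python3 edge.py
```

```text
joints [ 0.68 -0.27 -1.13  1.78 -0.22  1.14 -1.61] rpy [ 3.137 -0.342  0.389] pos [0.4701 0.3047 0.3413]
edge [0.5266 0.3271 0.1707] rel tub along/lat 0.0604 -0.002 tool moves for 1mm up/along: [ 0.336  0.004 -0.942] [ 0.942 -0.001  0.336] lat [-0.    -1.    -0.004] [ 0.72  0.28 -0.73]
```

Request:
{"method": "servo_tool", "body": {
  "steps": [
    {"ax": 0,"ay": -4,"az": 0,"x": 0,"y": 0,"z": 0,"fingers": 0},
    {"ax": 0,"ay": -5,"az": 0,"x": 0,"y": 0,"z": 0,"fingers": 0},
    {"ax": 0,"ay": -5,"az": 0,"x": 0,"y": 0,"z": 0,"fingers": 0},
    {"ax": 0,"ay": -5,"az": 0,"x": 0,"y": 0,"z": 0,"fingers": 0},
    {"ax": 0,"ay": -5,"az": 0,"x": 0,"y": 0,"z": 0,"fingers": 0},
    {"ax": 0,"ay": -5,"az": 0,"x": 0,"y": 0,"z": 0,"fingers": 0},
    {"ax": 0,"ay": -4,"az": 0,"x": 0,"y": 0,"z": 0,"fingers": 0},
    {"ax": 0,"ay": -2,"az": 0,"x": 0,"y": 0,"z": 0,"fingers": 0},
    {"ax": 0,"ay": 0,"az": 0,"x": 0,"y": 0,"z": 0,"fingers": 0},
    {"ax": 0,"ay": 0,"az": 0,"x": 0,"y": 0,"z": 0,"fingers": 0}
  ],
  "squeeze": 60
}}

```text
time: 18.93
position: [0.4682, 0.3075, 0.3388]
tcp_rot: [-3.135, 0.231, 0.398]
wrist_force: [-0.1, 0.8, -1.7]
opening: 0.487
finger_force: 61.9
```

```bash
python3 edge.py
```

```text
joints [ 0.22  0.5  -1.19  1.34  0.34  1.79 -2.1 ] rpy [-3.135  0.231  0.398] pos [0.4682 0.3075 0.3388]
edge [0.4297 0.2926 0.1626] rel tub along/lat -0.0424 0.0032 tool moves for 1mm up/along: [-0.228 -0.006 -0.974] [ 0.974 -0.002 -0.228] lat [-0.    -1.     0.007] [-0.05  0.84 -1.72]
```

Request:
{"method": "servo_tool", "body": {
  "steps": [
    {"ax": 0,"ay": 0,"az": 0,"x": 15,"y": 1,"z": -4,"fingers": 0},
    {"ax": 0,"ay": 0,"az": 0,"x": 20,"y": 1,"z": -4,"fingers": 0},
    {"ax": 0,"ay": 0,"az": 0,"x": 11,"y": 0,"z": -3,"fingers": 0},
    {"ax": 0,"ay": 0,"az": 0,"x": 0,"y": 0,"z": 0,"fingers": 0},
    {"ax": 0,"ay": 0,"az": 0,"x": 6,"y": 0,"z": 26,"fingers": 0},
    {"ax": 0,"ay": 0,"az": 0,"x": 6,"y": 0,"z": 26,"fingers": 0},
    {"ax": 0,"ay": 0,"az": 0,"x": 6,"y": 0,"z": 26,"fingers": 0},
    {"ax": 0,"ay": 0,"az": 0,"x": 6,"y": 0,"z": 26,"fingers": 0},
    {"ax": 0,"ay": 0,"az": 0,"x": 6,"y": 0,"z": 20,"fingers": 0},
    {"ax": 0,"ay": 0,"az": 0,"x": 3,"y": 0,"z": 14,"fingers": 0},
    {"ax": 0,"ay": 0,"az": 0,"x": 1,"y": 0,"z": 6,"fingers": 0},
    {"ax": 0,"ay": 0,"az": 0,"x": 0,"y": 0,"z": 0,"fingers": 0},
    {"ax": 0,"ay": 0,"az": 0,"x": 0,"y": 0,"z": 0,"fingers": 0},
    {"ax": 0,"ay": 0,"az": 0,"x": 0,"y": 0,"z": 0,"fingers": 0}
  ],
  "squeeze": 60
}}

```text
time: 20.1
position: [0.5122, 0.3245, 0.1943]
tcp_rot: [-3.138, 0.226, 0.398]
wrist_force: [-0.0, 0.1, -0.9]
opening: 0.48
finger_force: 61.9
```

```bash
python3 edge.py; python3 - <<'E'
from look import *
S,T=[viewer.capture(n)["frame"][:,:,::-1] for n in("side","top")]
cv2.imwrite("pics/j.png",np.hstack([cv2.resize(S[100:260,170:330],(400,400)),cv2.resize(T[200:360,100:260],(400,400))]))
E
```

```text
joints [ 0.14  0.67 -1.09  1.43  0.47  1.59 -2.13] rpy [-3.138  0.226  0.398] pos [0.5122 0.3245 0.1943]
edge [0.4746 0.3094 0.0179] rel tub along/lat 0.0056 0.0013 tool moves for 1mm up/along: [-0.224 -0.003 -0.975] [ 0.975 -0.001 -0.224] lat [-0.    -1.     0.004] [-0.02  0.14 -0.86]
```

View pics/j.png

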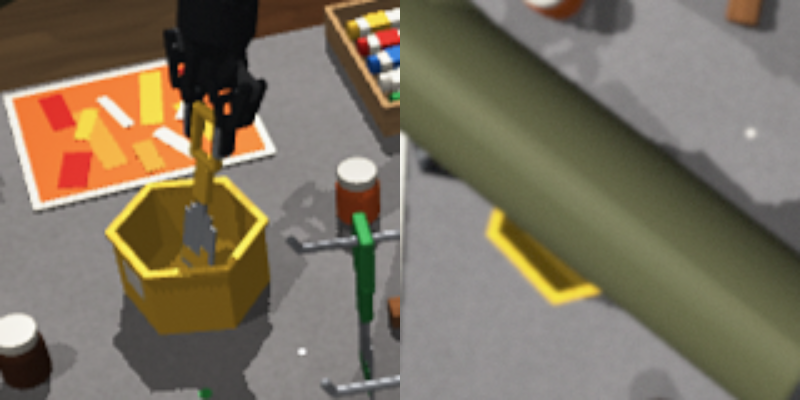

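Blade is inside the tub at side crop (200,235), edge about 18 mm above the tub's underside, and still held. I'll lower a little more, release and retreat.

Request:
{"method": "servo_tool", "body": {
  "steps": [
    {"ax": 0,"ay": 0,"az": 0,"x": 1,"y": 0,"z": 6,"fingers": 0},
    {"ax": 0,"ay": 0,"az": 0,"x": 1,"y": 0,"z": 5,"fingers": 0},
    {"ax": 0,"ay": 0,"az": 0,"x": 0,"y": 0,"z": 0,"fingers": 0},
    {"ax": 0,"ay": 0,"az": 0,"x": 0,"y": 0,"z": 0,"fingers": 0},
    {"ax": 0,"ay": 0,"az": 0,"x": 0,"y": 0,"z": 0,"fingers": 1},
    {"ax": 0,"ay": 0,"az": 0,"x": 0,"y": 0,"z": 0,"fingers": 1},
    {"ax": 0,"ay": 0,"az": 0,"x": 0,"y": 0,"z": 0,"fingers": 1},
    {"ax": 0,"ay": 0,"az": 0,"x": 0,"y": 0,"z": 0,"fingers": 1},
    {"ax": 0,"ay": 0,"az": 0,"x": 0,"y": 0,"z": 0,"fingers": 1},
    {"ax": 0,"ay": 0,"az": 0,"x": 0,"y": 0,"z": 0,"fingers": 1},
    {"ax": 0,"ay": 0,"az": 0,"x": 0,"y": 0,"z": 0,"fingers": 1},
    {"ax": 0,"ay": 0,"az": 0,"x": 0,"y": 0,"z": 0,"fingers": 1},
    {"ax": 0,"ay": 0,"az": 0,"x": 0,"y": 0,"z": -20,"fingers": 1},
    {"ax": 0,"ay": 0,"az": 0,"x": 0,"y": 0,"z": -30,"fingers": 1},
    {"ax": 0,"ay": 0,"az": 0,"x": -7,"y": 0,"z": -30,"fingers": 1},
    {"ax": 0,"ay": 0,"az": 0,"x": -7,"y": 0,"z": -30,"fingers": 1},
    {"ax": 0,"ay": 0,"az": 0,"x": -7,"y": 0,"z": -30,"fingers": 1},
    {"ax": 0,"ay": 0,"az": 0,"x": 0,"y": 0,"z": 0,"fingers": 1}
  ],
  "squeeze": 60
}}

```text
time: 21.7
position: [0.5224, 0.3295, 0.3291]
tcp_rot: [-3.136, 0.22, 0.398]
wrist_force: [-0.3, 0.4, 0.2]
opening: 1.0
finger_force: 0.0
```

```bash
python3 - <<'E'
from look import *
look(['violet','green'],('side','top'),name='k')
S=pickle.load(open("pics/k_side.pkl","rb"));P,u,v=cloud(S,hue(S,20,33,s=90,v=40))
w=(abs(P[:,2]-.088)<.008)&(np.hypot(P[:,0]-.47,P[:,1]-.306)<.1);print("rim",np.percentile(P[w],[1,99],axis=0).round(3).tolist())
w=(P[:,2]>.1)&(np.hypot(P[:,0]-.47,P[:,1]-.306)<.2);print("handle",np.percentile(P[w],[2,98],axis=0).round(3).tolist())
cv2.imwrite("pics/k.png",cv2.resize(S["frame"][90:290,170:370,::-1],(600,600)))
E
```

```text
[0.5224 0.3295 0.3291] [-3.136  0.22   0.398] 21.7 1.0
side violet 302 top 0.26 hi [0.647 0.048 0.254] lo [0.646 0.043 0.167] px 344.0 202.0
side green 280 top 0.259 hi [0.583 0.054 0.254] lo [0.582 0.051 0.169] px 315.0 206.0
top violet 199 top 0.263 hi [0.649 0.052 0.258] lo [0.646 0.05  0.195] px 288.0 195.0
top green 167 top 0.263 hi [0.585 0.06  0.258] lo [0.581 0.056 0.198] px 283.0 227.0
rim [[0.391, 0.225, 0.08], [0.548, 0.384, 0.094]]
handle [[0.525, 0.319, 0.101], [0.579, 0.362, 0.51]]
```

View pics/k.png

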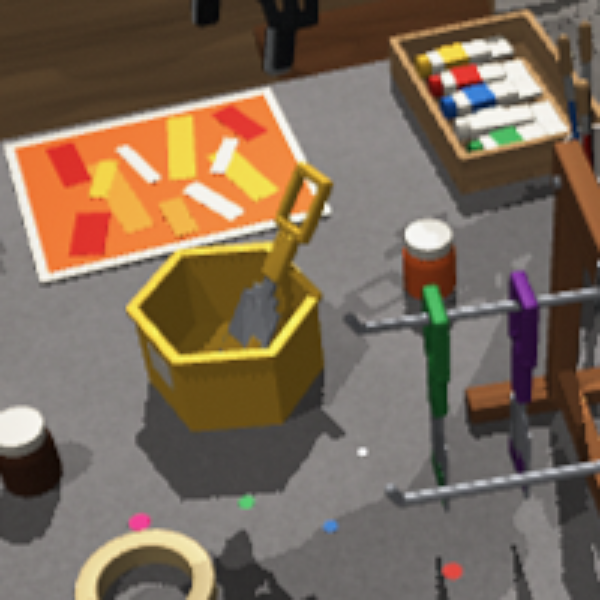

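Yellow leans at rest in the upright tub, handle at (290,210) and blade down at (255,315). Green (437,350) and violet (523,335) hang on the spare rod, and the arm touches nothing.

```bash
python3 -c "
from rig import bot
print(bot.job_done())"
```

```text
the job is handed in; nothing more can be done
None
```

Job handed in: the last pictures showed green and violet hanging on the spare hook and yellow leaning blade down in the upright yellow tub; the hand-in call returned no verdict.

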